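# Free the ball from the dog puzzle

## Robot

A 6-joint arm with a two-finger parallel gripper is mounted at the origin on the work surface. World frame = base frame: x ahead of the robot, y to its left, z up, the work surface at z = 0. Lengths are in m, angles in rad, forces in N, time in s.
With the tool pointing down it reaches from about 0.375 to 0.9 m from the base axis. Payload 3.1 kg.
Tool frame: the origin (TCP) lies midway between the tips of the shut fingers; the grasp point (between the pads) lies 19 mm behind it; z points along the fingers, y is the direction in which the jaws open and shut (so a half turn about z gives the same grasp; the last joint's range is limited). The gripper opens to 85 mm and grips with 20 to 120 N. Pads are 22 mm wide; open, the fingers measure 114 mm over their backs; the gripper's body (76 mm by 85 mm) begins 54 mm behind the grasp point. The pads swing forward as they close: fully open they stand 13 mm farther back than shut.
Start: joints at [1.101, 0.527, 1.433, -0, 1.181, -0.178], TCP at [0.179, 0.599, 0.231] pointing down, gripper open.
Joint ranges: [-3.08, 3.08], [-0.75, 2.2], [0.22, 2.44], [-1.43, 4.57], [0, 2.65], [-2.85, 2.85]. Speed limits (rad/s): [2.79, 2.79, 3.14, 3.14, 3.14, 3.14].

## Interface

Orientations are given as a unit quaternion [x, y, z, w].
In Python, from station import manip gives the robot as it stands.
- The arm moves only by the tool servo_tool, never from a script. Its argument "increments" is a list of rows, each an object with "hand": the closure, from 0 (fully open) to 1 (shut); "travel": the shift along the tool's x, y, z in mm, a list of three; "yaw": the turn about the tool's z in degrees. A call has 1 to 20 rows; each row shifts and turns the commanded pose from where the row before left it, along the tool's axes as they then stand; what a row does not reach is not made up. A row lasts 1/10 s, in which the tool goes at most 50 mm and 8.59 degrees, less where a joint would pass 70% of its speed; a pose out of reach is approached as far as the arm can. A call with a gripper value outside its range is refused whole. The fingers move at their own pace and stop on an object; "newtons" is the grip in N (left out, the last holds). Time passes only in rows, so rows that do not move let the fingers close. It gives the time, the measured TCP pose, the force and the opening at its end, in the units of the state.
- manip.sense(): the state, without advancing time (a new reading comes with each control period).
- manip.snapshot(name): name is "side" or "top" or "wrist"; returns a dict with "pixels" (400x640x3 uint8, blue, green, red), "fx", "fy", "cx", "cy" (pixels), "D" ([k1, k2, p1, p2, k3] as OpenCV has them; the pictures are not rectified), "R" (3x3) and "t" (3): a world point X has camera coordinates R X + t. Camera axes: x right, y down, z forward; pixel columns grow to the right and rows downward; lengths in m; the calibration is good to about 2 mm. A picture is of the moment at which its call begins. There is no depth.
- manip.sign_off(): hands the job in, once; it reports no verdict.
The state is a dict: "t": time; "q": joint angles; "qd": joint speeds; "tau": joint torques, N m; "tcp_pos": TCP position; "tool_rot": TCP orientation; "force": force on the tool from outside, world axes, zero at the start; "ft_torque": the same for the moment, N m; "finger_gap": opening from 0.0 (shut) to 1.0 (fully open).
Only numpy, scipy, OpenCV 4.12 (cv2) and the standard library are available. Lean on these libraries where they do the work, as an engineer would, in place of code of your own. Each camera call takes 0.05 s, during which the arm holds its last target.

## Task

The plastic ball has to come out of the wooden dog puzzle for washing: push it along the curved track, round the bend, to the wide gap in the cover at the track's other leg, and let it settle in the dip there. Then lift it out through the gap and put it in the larger of the two steel bowls, leaving the bowl standing upright.

Things in the scene. Friction and masses are not known exactly. Their poses are not given: they have to be found in the camera images.
- puzzle: Fixed wooden L-shaped puzzle, 271 x 266 mm, 62 high. z up, yaw within 0.25 rad. Track centre line (mm, own frame, origin at underside): closed leg x=-95 from y=-130 (end wall) to 0; quarter circle, radius 90 about (-5,0), ending at (-5,90); exit leg y=90 on to x=130 (end wall). Channel 60 wide, floor 12 up; its cover (57.5 to 62 up) leaves a 46 slot that holds the ball in but lets shut fingers in.
- puzzle_exit (a point): Middle of the exit gap, on the track's centre line at floor level (puzzle x=50, y=90, z=12 mm). From x=2 to 98 mm the cover is cut back to the full 60 mm channel. A 27 mm long dip across the floor here lets the ball sink 3.5 mm and stay (centre then 24.5 mm above this point). Fingers can straddle the ball along the track (puzzle x); there is no room for them across it.
- ball_center (a point): Centre of the dark, smooth, hard plastic ball in the track, 56 mm in diameter, about 90 g. Starts at rest in the closed leg (puzzle x=-95, y from -60 to 0 mm), its centre 40 mm and its top 68 mm above the desk. It rolls with resistance: pushed slower than 0.1 m/s it stops within about 10 mm when the push ends. The axes turn with the ball.
- bowl: The larger steel bowl, loose on the desk, 170 mm across the rim, 50 mm high, curved inside, inner floor 5 mm above its underside, about 450 g. Origin at the centre of its underside, z up. The other steel bowl, 110 mm across, is not meant.
Not all that is in view belongs to the job. What is shaped like the bowl but orange or yellow is not meant. Of the things shaped like the part that bears ball_center, the black one is meant.

How it is judged:
On the way, in this order (a step that is already met when the one before it is completed fails the run):
1. the ball lies at the exit gap, still down in the track, within 20 mm of the gap's middle (horizontal distance between ball_center and puzzle_exit below 0.02 m and height (world z) of ball_center below 0.046 m), for 0.2 s.
2. the ball has been lifted clear above the puzzle, its centre more than 100 mm above the desk (height (world z) of ball_center above 0.1 m), for 0.1 s.
At the end, for the whole second after the job is handed in: The ball lies in the larger steel bowl (its centre within 50 mm of the bowl's axis and 20 to 55 mm above its underside), and the bowl stands on the desk, upright within 10 degrees and at rest (horizontal distance between ball_center and bowl below 0.05 m and z of ball_center in the frame of bowl between 0.02 and 0.055 m and angle between bowl's own z axis and vertical below 0.17 rad and height (world z) of bowl below 0.015 m and linear speed of bowl below 0.05 m/s); the robot touches nothing.
It also fails if it takes over 64 s, if anything falls off the work surface, if the arm or the gripper's body presses on something with over 40 N, if the wrist force passes 120 N, or if a joint passes its speed limit or range.

## Working session

There is one attempt and no reset: what is moved stays moved. The work goes in short steps, Python scripts to look and compute and a tool call to move; the robot and the scene stay as the last step left them, time stands still between calls to the robot, and variables do not carry over. Pictures are saved under pics/ and viewed, and the job is handed in when it is done.

Besides the shell and the picture viewer there is one more tool, called by a JSON object that holds its "fn" and its "kwargs", one argument or row to a line. servo_tool: Moves the arm, as the interface text tells. Its arguments: {"type":"object","properties":{"increments":{"type":"array","items":{"type":"object","properties":{"hand":{"type":"number"},"travel":{"type":"array","items":{"type":"number"}},"yaw":{"type":"number"}}}},"newtons":{"type":"number"}},"required":["increments"]}

```bash
mkdir -p pics; python3 - <<'E'
from station import manip
import cv2
s=manip.sense();print({k:s[k] for k in('t','tcp_pos','tool_rot','finger_gap','force')})
for n in('top','side','wrist'):
    d=manip.snapshot(n);cv2.imwrite(f'pics/{n}0.png',d['pixels'])
    import numpy as np
    print(n,d['fx'],d['cx'],d['cy'],d['D'],-np.array(d['R']).T@d['t'])
    print(np.round(d['R'],3))
E
```

```text
{'t': 0.0, 'tcp_pos': array([0.1788429 , 0.59811681, 0.23032878]), 'tool_rot': array([ 1.44875485e-01,  9.89449289e-01, -1.03976977e-03, -3.41650930e-04]), 'finger_gap': 1.000166026217278, 'force': array([ 0.16975967, -0.27443314,  0.02705045])}
top 447.6610901935712 326.97114372857254 200.73622932575017 [-0.1242087  0.         0.         0.         0.       ] [ 0.31087515 -0.01794619  1.20103073]
[[-0.027 -1.    -0.005]
 [-0.982  0.028 -0.189]
 [ 0.189 -0.    -0.982]]
side 419.07209896614535 318.11519522171716 204.60438382998356 [-0.07482884  0.          0.          0.          0.        ] [ 0.17865239 -0.85569569  0.6740287 ]
[[ 0.92  -0.391  0.02 ]
 [-0.204 -0.524 -0.827]
 [ 0.334  0.757 -0.562]]
wrist 350.737976740648 322.9712887018567 201.7767621343145 [-0.01707988  0.          0.          0.          0.        ] [0.11448782 0.61815317 0.37451942]
[[ 0.286  0.958 -0.001]
 [ 0.924 -0.276  0.264]
 [ 0.252 -0.077 -0.965]]
```

View pics/top0.png

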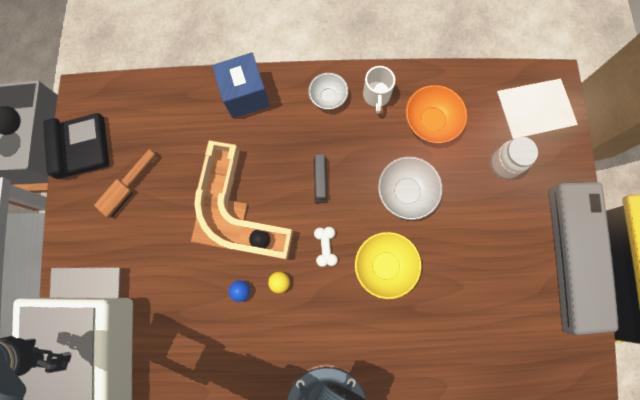

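View pics/side0.png

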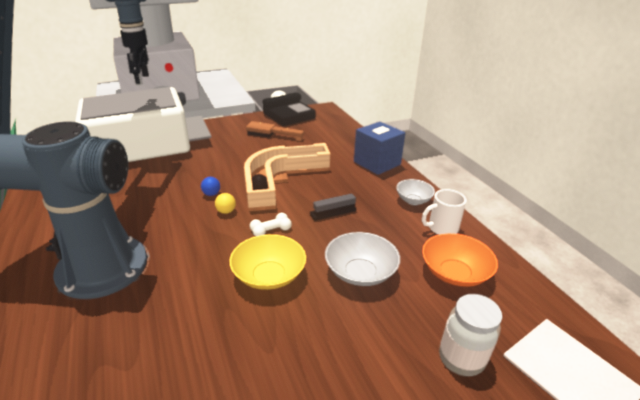

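View pics/wrist0.png

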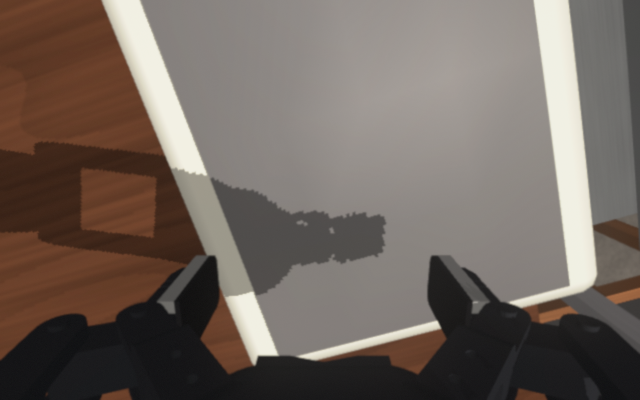

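```bash
python3 - <<'E'
import cv2
d=cv2.imread('pics/top0.png')
cv2.imwrite('pics/top0z.png',cv2.resize(d[130:270,180:310],None,fx=4.2,fy=4.2,interpolation=cv2.INTER_CUBIC))
d=cv2.imread('pics/side0.png')
cv2.imwrite('pics/side0z.png',cv2.resize(d[130:230,190:340],None,fx=5,fy=5,interpolation=cv2.INTER_CUBIC))
E
```

```text
(no output)
```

View pics/top0z.png

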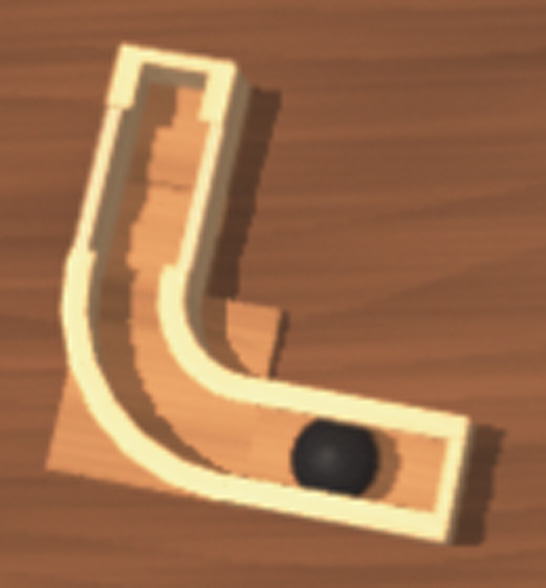

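View pics/side0z.png

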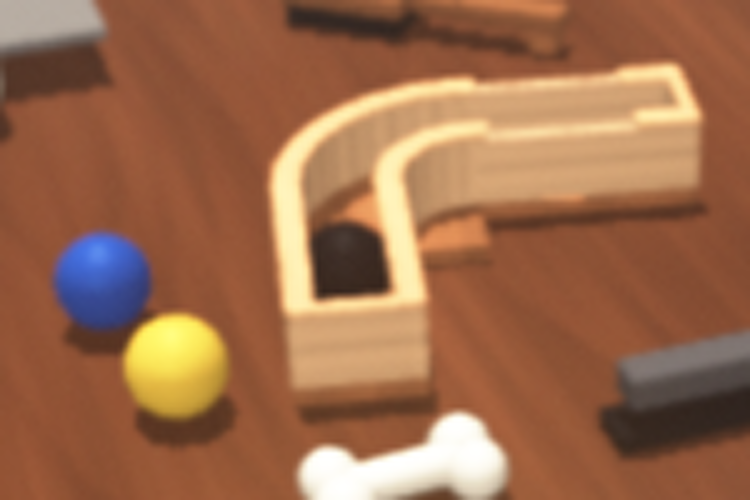

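```bash
cat > h.py <<'E'
import numpy as np,cv2
from scipy.optimize import least_squares
def K(d): return np.array([[d['fx'],0,d['cx']],[0,d['fy'],d['cy']],[0,0,1.]])
def proj(d,X):
    X=np.atleast_2d(np.asarray(X,float))
    p,_=cv2.projectPoints(X,cv2.Rodrigues(np.array(d['R']))[0],np.array(d['t'],float),K(d),np.array(d['D'],float));return p[:,0]
def ray(d,p,z):
    u=cv2.undistortPoints(np.array([[p]],float),K(d),np.array(d['D'],float))[0,0]
    R=np.array(d['R']);c=-R.T@d['t'];v=R.T@[u[0],u[1],1];return c+v*(z-c[2])/v[2]
def P2W(pose,pts):
    x,y,a=pose;pts=np.atleast_2d(np.asarray(pts,float))/1000
    c,s=np.cos(a),np.sin(a)
    return np.c_[x+c*pts[:,0]-s*pts[:,1],y+s*pts[:,0]+c*pts[:,1],pts[:,2]]
E
python3 - <<'E'
from h import *
from station import manip
import pickle
D={n:manip.snapshot(n) for n in('top','side')}
pickle.dump(D,open('D.pkl','wb'))
C=[(138,128,62),(138,52,62),(-57,-138,62),(-133,-138,62)]
T=np.array([(122,44),(242,66),(470,418),(447,544)])/4.2+[179.6,129.6]
S=np.array([(680,66),(697,122),(425,298),(287,303)])/5+[189.6,129.6]
def f(p,w=(1,1)):
    W=P2W(p,C);return np.r_[w[0]*(proj(D['top'],W)-T).ravel(),w[1]*(proj(D['side'],W)-S).ravel()]
for w in((1,1),(1,0),(0,1)):
    r=least_squares(f,[.4,.2,-.2],args=(w,));print(r.x,np.round(r.fun,1))
r=least_squares(f,[.4,.2,-.2]);np.save('pose.npy',r.x)
print('ball',ray(D['top'],(335/4.2+179.6,457/4.2+129.6),.04))
# overlay
im=D['top']['pixels'].copy();im=cv2.resize(im,None,fx=4,fy=4,interpolation=cv2.INTER_CUBIC)
t=np.linspace(np.pi,np.pi/2,20)
for o in(23,-23,38,-38):
    pts=[(-95-o,-130,62)]+[(-5+(90+o)*np.cos(a),(90+o)*np.sin(a),62) for a in t]+[(130,90+o,62)]
    q=(proj(D['top'],P2W(r.x,pts))+.5)*4
    cv2.polylines(im,[np.int32(q)],False,(255,0,0),1)
cv2.imwrite('pics/ov.png',im[520:1080,720:1260])
for n in D:
    hsv=cv2.cvtColor(D[n]['pixels'],cv2.COLOR_BGR2HSV)
    m=((hsv[...,1]<45)&(hsv[...,2]>90)).astype('uint8')
    nn,l,st,ce=cv2.connectedComponentsWithStats(m)
    for i in range(1,nn):
        if 400<st[i,4]<6000: print(n,st[i],ce[i],ray(D[n],ce[i],.05))
print(proj(D['top'],P2W(r.x,[(50,90,12)])),P2W(r.x,[(50,90,12),(-95,0,40)]))
E
```

```text
[ 0.54328398  0.19884954 -0.21377531] [ 0.6 -0.1 -0.9 -0.6 -0.5 -0.  -0.9 -0.8 -0.7  0.5  0.7 -0.2 -0.2  1.2
 -0.6  2.6]
[ 0.5421419   0.19761826 -0.21041553] [ 0.8  0.4 -0.6 -0.1  0.1  0.3 -0.2 -0.5 -0.   0.   0.  -0.  -0.   0.
 -0.   0. ]
[ 0.54646469  0.20521783 -0.2208622 ] [-0.  -0.  -0.  -0.  -0.  -0.  -0.  -0.  -0.2 -0.3  1.  -1.1 -0.2 -0.2
 -0.5  1. ]
ball [0.43886642 0.16108219 0.04      ]
top [ 363   66   32   47 1029] [378.34402332  85.99611273] [ 0.85292332 -0.16972448  0.05      ]
top [ 309   73   39   36 1131] [327.98320071  90.54818744] [ 0.84274791 -0.02931179  0.05      ]
top [ 498   79   79   94 4235] [532.05265643 119.44746163] [ 0.74757939 -0.59824809  0.05      ]
top [ 68 118  28  27 550] [ 81.80363636 131.11818182] [0.75262513 0.67150599 0.05      ]
top [315 154  11  44 430] [319.66046512 175.6744186 ] [ 6.00191417e-01 -5.52913942e-04  5.00000000e-02]
top [ 379  157   63   63 3125] [409.9456  187.87776] [ 0.56050563 -0.23813947  0.05      ]
top [314 227  24  39 550] [325.50909091 246.32363636] [ 0.41287798 -0.01107183  0.05      ]
top [ 616  341   24   59 1304] [628.14417178 370.05981595] [ 0.05239951 -0.80428491  0.05      ]
top [289 367  75  33 777] [324.79021879 379.54697555] [ 0.0809767 -0.0004098  0.05     ]
side [251 213  39  22 412] [270.10679612 223.60679612] [ 0.40593369 -0.04837888  0.05      ]
side [ 326  232   74   54 3047] [362.08762717 258.06399737] [ 0.5581199  -0.24685095  0.05      ]
side [ 447  294   55   58 2423] [474.47833265 322.73916632] [ 0.67127954 -0.49399066  0.05      ]
side [ 505  320  135   80 5859] [569.16999488 367.01280082] [ 0.76238862 -0.64301796  0.05      ]
[[219.52437776 178.09440631]] [[0.6112394  0.27619333 0.012     ]
 [0.45044647 0.21900386 0.04      ]]
```

View pics/ov.png

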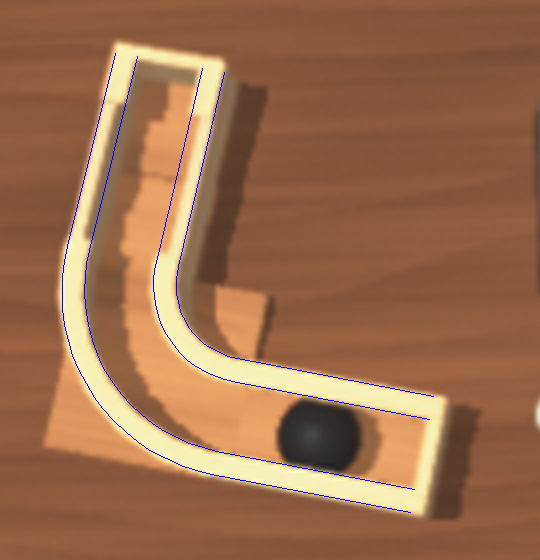

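{"fn": "servo_tool", "kwargs": {
  "increments": [
    {"hand":1,"travel":[-10,-10,0],"yaw":0},
    {"hand":1,"travel":[-20,-21,0],"yaw":0},
    {"hand":1,"travel":[-20,-21,0],"yaw":0},
    {"hand":1,"travel":[-20,-21,0],"yaw":0},
    {"hand":1,"travel":[-20,-21,0],"yaw":0},
    {"hand":1,"travel":[-20,-21,0],"yaw":0},
    {"hand":1,"travel":[-20,-21,0],"yaw":0},
    {"hand":1,"travel":[-20,-21,0],"yaw":0},
    {"hand":1,"travel":[-20,-21,0],"yaw":0},
    {"hand":1,"travel":[-20,-21,0],"yaw":0},
    {"hand":1,"travel":[-20,-21,0],"yaw":0},
    {"hand":1,"travel":[-20,-21,0],"yaw":0},
    {"hand":1,"travel":[-20,-21,0],"yaw":0},
    {"hand":1,"travel":[-20,-21,0],"yaw":0},
    {"hand":1,"travel":[-20,-21,0],"yaw":0},
    {"hand":1,"travel":[-20,-21,0],"yaw":0},
    {"hand":1,"travel":[-20,-21,0],"yaw":0},
    {"hand":1,"travel":[-20,-21,0],"yaw":0},
    {"hand":1,"travel":[-20,-21,0],"yaw":-2},
    {"hand":1,"travel":[-7,-7,0],"yaw":-2.6}
  ]
}}

```text
t: 2.25
tcp_pos: [0.4283, 0.1097, 0.2316]
tool_rot: [0.106, 0.994, -0.0, 0.001]
force: [0.5, -0.2, 0.5]
finger_gap: -0.001
```

```bash
python3 - <<'E'
from h import *
from station import manip
s=manip.sense();print(s['tcp_pos'],s['tool_rot'],s['q'])
d=manip.snapshot('wrist');p=np.load('pose.npy')
p=np.array([.5428,.1980,-.212])
im=d['pixels'].copy()
t=np.linspace(np.pi,np.pi/2,20)
for o in(23,-23):
    pts=[(-95-o,-130,62)]+[(-5+(90+o)*np.cos(a),(90+o)*np.sin(a),62) for a in t]+[(130,90+o,62)]
    cv2.polylines(im,[np.int32(proj(d,P2W(p,pts)))],False,(255,0,0),1)
for q in P2W(p,[(-95,-58,40),(-95,-58,68)]):
    print(proj(d,q))
cv2.imwrite('pics/w1.png',im)
E
```

```text
[0.42833055 0.10966073 0.23155451] [ 1.05611935e-01  9.94407090e-01 -4.19366130e-04  6.94248670e-04] [-2.45037387e-03  2.81553936e-01  1.87185630e+00 -1.17163757e-03
  9.86888184e-01 -1.36098284e+00]
[[376.30302738 175.63139736]]
[[380.88301382 181.68320162]]
```

View pics/w1.png

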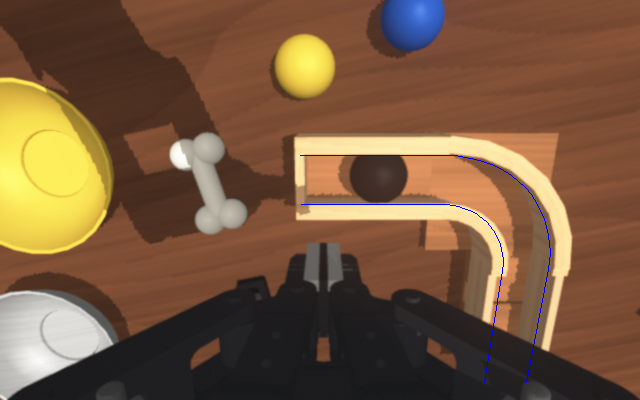

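{"fn": "servo_tool", "kwargs": {
  "increments": [
    {"hand":1,"travel":[1.7,5,10],"yaw":0},
    {"hand":1,"travel":[0,0,25],"yaw":0},
    {"hand":1,"travel":[0,0,30],"yaw":0},
    {"hand":1,"travel":[0,0,30],"yaw":0},
    {"hand":1,"travel":[0,0,25],"yaw":0},
    {"hand":1,"travel":[0,0,20],"yaw":0},
    {"hand":1,"travel":[0,0,15],"yaw":0},
    {"hand":1,"travel":[0,0,10],"yaw":0},
    {"hand":1,"travel":[0,0,10],"yaw":0},
    {"hand":1,"travel":[0,0,10],"yaw":0},
    {"hand":1,"travel":[0,0,10],"yaw":0},
    {"hand":1,"travel":[0,0,6],"yaw":0},
    {"hand":1,"travel":[0,0,0],"yaw":0}
  ]
}}

```text
t: 3.6
tcp_pos: [0.4264, 0.1176, 0.0296]
tool_rot: [0.105, 0.994, -0.0, -0.001]
force: [-0.0, -0.2, 0.3]
finger_gap: -0.004
```

```bash
python3 - <<'E'
from h import *
from station import manip
for n in('wrist','top','side'):
    d=manip.snapshot(n)
    im=d['pixels']
    if n=='top': im=cv2.resize(im[130:270,180:310],None,fx=4,fy=4)
    if n=='side': im=cv2.resize(im[100:230,190:340],None,fx=4,fy=4)
    cv2.imwrite(f'pics/{n}2.png',im)
E
```

```text
(no output)
```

View pics/wrist2.png

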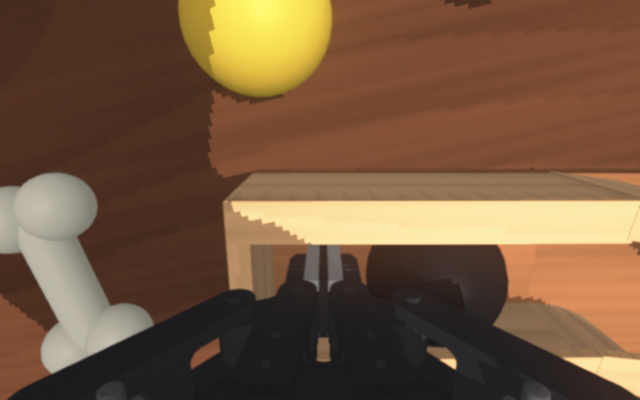

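View pics/side2.png

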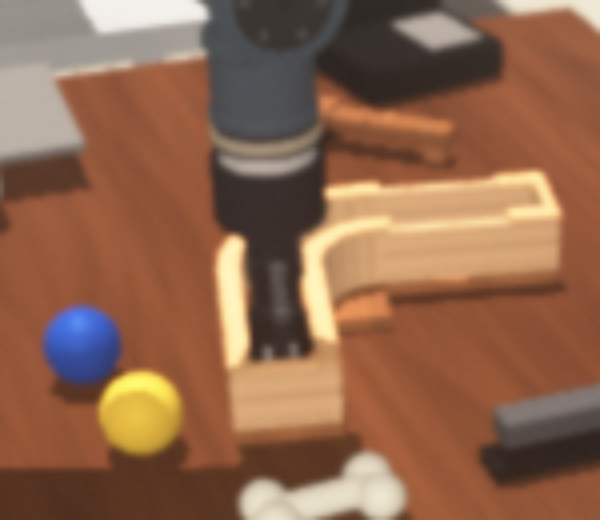

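View pics/top2.png

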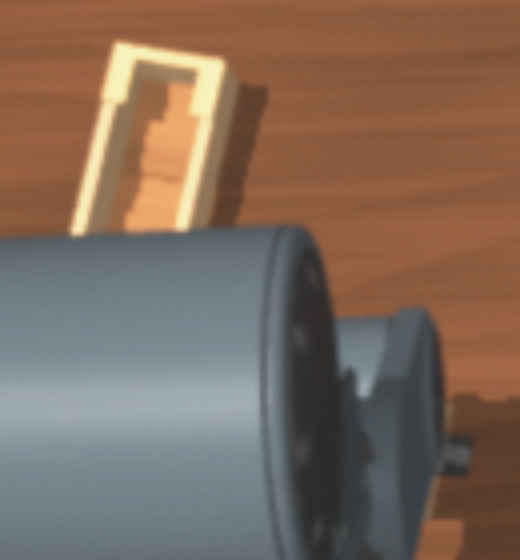

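```bash
cat >path.py <<'E'
from h import *
p=np.array([.5428,.1980,-.212])
def track(s): # s=0 at start of bend, arc len 141.37, then exit leg x=-5+(s-141.37)
    L=90*np.pi/2
    if s<0: return np.array([-95,s])
    if s<L: a=np.pi-s/90; return np.array([-5+90*np.cos(a),90*np.sin(a)])
    return np.array([-5+s-L,90.])
def yaw(s,ch=38):
    d=track(s+ch)-track(s); return np.arctan2(d[1],d[0]) # puzzle angle of tool y
def here():
    from station import manip
    s=manip.sense();x,y,z,w=s['tool_rot']
    ty=np.array([2*(x*y-z*w),1-2*(x*x+z*z)])
    c,sn=np.cos(p[2]),np.sin(p[2]);d=np.array(s['tcp_pos'])[:2]-p[:2]
    q=np.array([c*d[0]+sn*d[1],-sn*d[0]+c*d[1]])*1000
    return q,np.arctan2(ty[1],ty[0])-p[2],s
def plan(q,a,ss,yawf=yaw):
    for s in ss:
        t=track(s);d=t-q;a2=yawf(s)
        f=np.array([np.cos(a),np.sin(a)]);l=np.array([-f[1],f[0]])
        print('s=%.0f travel [%.1f, %.1f, 0] yaw %.1f'%(s,d@l,d@f,-np.degrees((a2-a+np.pi)%(2*np.pi)-np.pi)))
        q,a=t,a2
E
python3 - <<'E'
from path import *
q,a,s=here();print(q,np.degrees(a),s['t'],s['tcp_pos'])
plan(q,a,np.arange(-98,45,7))
E
```

```text
[ -96.31911009 -102.94306554] 90.0789986394358 3.75 [0.42697646 0.11762866 0.03051492]
s=-98 travel [-1.3, 4.9, 0] yaw 0.1
s=-91 travel [0.0, 7.0, 0] yaw -0.0
s=-84 travel [0.0, 7.0, 0] yaw -0.0
s=-77 travel [0.0, 7.0, 0] yaw -0.0
s=-70 travel [0.0, 7.0, 0] yaw -0.0
s=-63 travel [0.0, 7.0, 0] yaw -0.0
s=-56 travel [0.0, 7.0, 0] yaw -0.0
s=-49 travel [0.0, 7.0, 0] yaw -0.0
s=-42 travel [0.0, 7.0, 0] yaw -0.0
s=-35 travel [0.0, 7.0, 0] yaw 0.1
s=-28 travel [0.0, 7.0, 0] yaw 0.8
s=-21 travel [0.1, 7.0, 0] yaw 1.6
s=-14 travel [0.3, 7.0, 0] yaw 2.4
s=-7 travel [0.6, 7.0, 0] yaw 3.2
s=0 travel [1.0, 6.9, 0] yaw 4.0
s=7 travel [1.2, 6.9, 0] yaw 4.5
s=14 travel [1.2, 6.9, 0] yaw 4.5
s=21 travel [1.2, 6.9, 0] yaw 4.5
s=28 travel [1.2, 6.9, 0] yaw 4.5
s=35 travel [1.2, 6.9, 0] yaw 4.5
s=42 travel [1.2, 6.9, 0] yaw 4.5
```

{"fn": "servo_tool", "kwargs": {
  "increments": [
    {"hand":1,"travel":[-1.3,4.9,0],"yaw":0},
    {"hand":1,"travel":[0,7,0],"yaw":0},
    {"hand":1,"travel":[0,7,0],"yaw":0},
    {"hand":1,"travel":[0,7,0],"yaw":0},
    {"hand":1,"travel":[0,7,0],"yaw":0},
    {"hand":1,"travel":[0,7,0],"yaw":0},
    {"hand":1,"travel":[0,7,0],"yaw":0},
    {"hand":1,"travel":[0,7,0],"yaw":0},
    {"hand":1,"travel":[0,7,0],"yaw":0},
    {"hand":1,"travel":[0,7,0],"yaw":0},
    {"hand":1,"travel":[0,7,0],"yaw":0.9},
    {"hand":1,"travel":[0.1,7,0],"yaw":1.6},
    {"hand":1,"travel":[0.3,7,0],"yaw":2.4}
  ]
}}

```text
t: 5.05
tcp_pos: [0.4467, 0.2049, 0.0303]
tool_rot: [0.149, 0.989, -0.0, -0.0]
force: [-0.2, -1.8, 1.2]
finger_gap: -0.001
```

```bash
python3 - <<'E'
from path import *
from station import manip
q,a,s=here();print(q,np.degrees(a),s['t'],s['tcp_pos'])
plan(q,a,np.arange(-7,118,7))
cv2.imwrite('pics/w3.png',manip.snapshot('wrist')['pixels'])
E
```

```text
[-95.41476856 -13.51735772] 85.06290161674033 5.05 [0.44667711 0.20486202 0.03029649]
s=-7 travel [0.1, 6.5, 0] yaw 3.1
s=0 travel [1.0, 6.9, 0] yaw 4.0
s=7 travel [1.2, 6.9, 0] yaw 4.5
s=14 travel [1.2, 6.9, 0] yaw 4.5
s=21 travel [1.2, 6.9, 0] yaw 4.5
s=28 travel [1.2, 6.9, 0] yaw 4.5
s=35 travel [1.2, 6.9, 0] yaw 4.5
s=42 travel [1.2, 6.9, 0] yaw 4.5
s=49 travel [1.2, 6.9, 0] yaw 4.5
s=56 travel [1.2, 6.9, 0] yaw 4.5
s=63 travel [1.2, 6.9, 0] yaw 4.5
s=70 travel [1.2, 6.9, 0] yaw 4.5
s=77 travel [1.2, 6.9, 0] yaw 4.5
s=84 travel [1.2, 6.9, 0] yaw 4.5
s=91 travel [1.2, 6.9, 0] yaw 4.5
s=98 travel [1.2, 6.9, 0] yaw 4.5
s=105 travel [1.2, 6.9, 0] yaw 4.4
s=112 travel [1.2, 6.9, 0] yaw 3.9
```

View pics/w3.png

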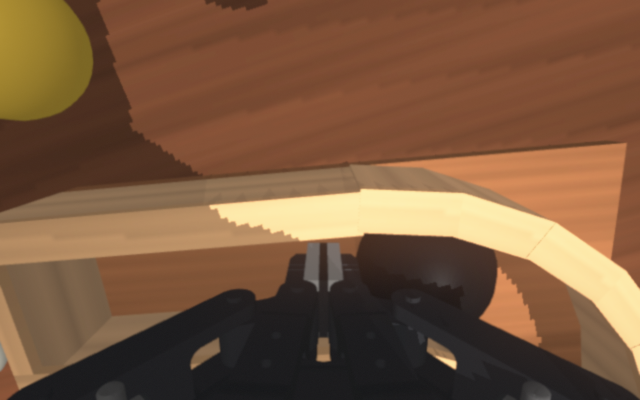

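{"fn": "servo_tool", "kwargs": {
  "increments": [
    {"hand":1,"travel":[0.1,6.5,0],"yaw":3.1},
    {"hand":1,"travel":[1,6.9,0],"yaw":4},
    {"hand":1,"travel":[1.2,6.9,0],"yaw":4.5},
    {"hand":1,"travel":[1.2,6.9,0],"yaw":4.5},
    {"hand":1,"travel":[1.2,6.9,0],"yaw":4.5},
    {"hand":1,"travel":[1.2,6.9,0],"yaw":4.5},
    {"hand":1,"travel":[1.2,6.9,0],"yaw":4.5},
    {"hand":1,"travel":[1.2,6.9,0],"yaw":4.5},
    {"hand":1,"travel":[1.2,6.9,0],"yaw":4.5},
    {"hand":1,"travel":[1.2,6.9,0],"yaw":4.5}
  ]
}}

```text
t: 6.1
tcp_pos: [0.4772, 0.2654, 0.0302]
tool_rot: [0.502, 0.865, -0.0, -0.0]
force: [-0.3, 0.1, 0.5]
finger_gap: 0.001
```

```bash
python3 - <<'E'
from path import *
from station import manip
q,a,s=here();print(q,np.degrees(a),s['t'],s['tcp_pos'], 'want',track(56))
plan(q,a,np.r_[np.arange(63,126,7),np.arange(129,150,4)])
cv2.imwrite('pics/w4.png',manip.snapshot('wrist')['pixels'])
E
```

```text
[-78.28162018  52.07452891] 41.91557621871399 6.1 [0.47722824 0.26538036 0.03020607] want [-78.1326733   52.45581089]
s=63 travel [1.4, 7.3, 0] yaw 4.1
s=70 travel [1.2, 6.9, 0] yaw 4.5
s=77 travel [1.2, 6.9, 0] yaw 4.5
s=84 travel [1.2, 6.9, 0] yaw 4.5
s=91 travel [1.2, 6.9, 0] yaw 4.5
s=98 travel [1.2, 6.9, 0] yaw 4.5
s=105 travel [1.2, 6.9, 0] yaw 4.4
s=112 travel [1.2, 6.9, 0] yaw 3.9
s=119 travel [1.1, 6.9, 0] yaw 3.0
s=129 travel [1.2, 9.9, 0] yaw 2.9
s=133 travel [0.4, 4.0, 0] yaw 0.7
s=137 travel [0.2, 4.0, 0] yaw 0.4
s=141 travel [0.1, 4.0, 0] yaw 0.2
s=145 travel [0.0, 4.0, 0] yaw 0.0
s=149 travel [0.0, 4.0, 0] yaw -0.0
```

View pics/w4.png

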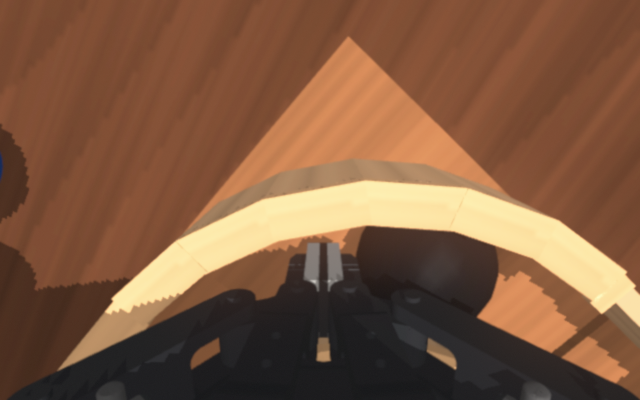

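{"fn": "servo_tool", "kwargs": {
  "increments": [
    {"hand":1,"travel":[1.4,7.2,0],"yaw":4.1},
    {"hand":1,"travel":[1.2,6.9,0],"yaw":4.5},
    {"hand":1,"travel":[1.2,6.9,0],"yaw":4.5},
    {"hand":1,"travel":[1.2,6.9,0],"yaw":4.5},
    {"hand":1,"travel":[1.2,6.9,0],"yaw":4.5},
    {"hand":1,"travel":[1.2,6.9,0],"yaw":4.5},
    {"hand":1,"travel":[1.2,6.9,0],"yaw":4.4},
    {"hand":1,"travel":[1.2,6.9,0],"yaw":3.9},
    {"hand":1,"travel":[1.1,6.9,0],"yaw":3},
    {"hand":1,"travel":[0.4,3,0],"yaw":1.3}
  ]
}}

```text
t: 7.15
tcp_pos: [0.5382, 0.2887, 0.0302]
tool_rot: [0.762, 0.648, 0.0, 0.0]
force: [-0.4, 0.2, -0.3]
finger_gap: 0.001
```

```bash
python3 - <<'E'
from path import *
from station import manip
q,a,s=here();print(q,np.degrees(a),s['t'],s['tcp_pos'], 'want',track(122))
plan(q,a,np.arange(125,155,3))
d=manip.snapshot('wrist');cv2.imwrite('pics/w5.png',d['pixels'])
im=d['pixels'].copy()
for bx in(20,26,30):
  th=np.linspace(0,2*np.pi,60);C=P2W(p,[(bx,90,40)])[0]
  cam=-np.array(d['R']).T@d['t'];n=(cam-C);L=np.linalg.norm(n);n/=L
  u=np.cross(n,[0,0,1]);u/=np.linalg.norm(u);v=np.cross(n,u);r=.028
  pts=C+n*r*r/L+np.sqrt(1-(r/L)**2)*r*(np.outer(np.cos(th),u)+np.outer(np.sin(th),v))
  cv2.polylines(im,[np.int32(proj(d,pts))],True,(0,255,0) if bx==26 else (255,0,255),1)
cv2.imwrite('pics/w5o.png',im)
d=manip.snapshot('side');cv2.imwrite('pics/s5.png',cv2.resize(d['pixels'][100:230,190:340],None,fx=4,fy=4))
E
```

```text
[-23.58518191  87.70241267] 2.881777519487109 7.15 [0.53819679 0.28870162 0.03020924] want [-24.22243849  87.92324982]
s=125 travel [0.7, 2.3, 0] yaw 0.6
s=128 travel [0.4, 3.0, 0] yaw 0.7
s=131 travel [0.3, 3.0, 0] yaw 0.6
s=134 travel [0.2, 3.0, 0] yaw 0.4
s=137 travel [0.2, 3.0, 0] yaw 0.3
s=140 travel [0.1, 3.0, 0] yaw 0.1
s=143 travel [0.0, 3.0, 0] yaw 0.0
s=146 travel [0.0, 3.0, 0] yaw -0.0
s=149 travel [0.0, 3.0, 0] yaw -0.0
s=152 travel [0.0, 3.0, 0] yaw -0.0
```

View pics/w5o.png

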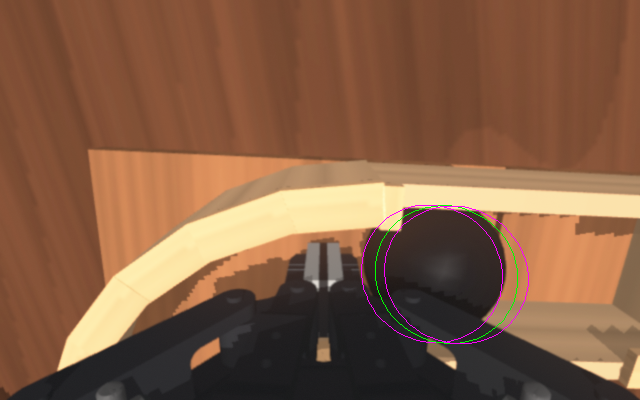

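View pics/s5.png

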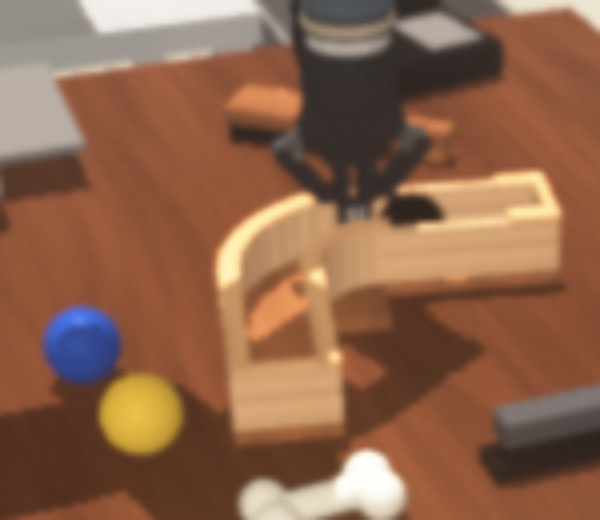

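{"fn": "servo_tool", "kwargs": {
  "increments": [
    {"hand":1,"travel":[0.8,3.5,0],"yaw":0.9},
    {"hand":1,"travel":[0.6,4,0],"yaw":0.9},
    {"hand":1,"travel":[0.3,4,0],"yaw":0.6},
    {"hand":1,"travel":[0.2,3,0],"yaw":0.3},
    {"hand":1,"travel":[0.1,3,0],"yaw":0.2},
    {"hand":1,"travel":[0,3,0],"yaw":0},
    {"hand":1,"travel":[0,3,0],"yaw":0},
    {"hand":1,"travel":[0,1.5,0],"yaw":0},
    {"hand":1,"travel":[0,0,0],"yaw":0},
    {"hand":1,"travel":[0,0,0],"yaw":0}
  ]
}}

```text
t: 8.25
tcp_pos: [0.5625, 0.2858, 0.0303]
tool_rot: [0.778, 0.628, -0.0, -0.0]
force: [0.3, 0.8, -0.2]
finger_gap: 0.003
```

```bash
cat >>path.py <<'E'
def ballov(d,im,bx,z,col,by=90):
  th=np.linspace(0,2*np.pi,60);C=P2W(p,[(bx,by,z)])[0]
  cam=-np.array(d['R']).T@d['t'];n=(cam-C);L=np.linalg.norm(n);n/=L
  u=np.cross(n,[0,0,1]);u/=np.linalg.norm(u);v=np.cross(n,u);r=.028
  pts=C+n*r*r/L+np.sqrt(1-(r/L)**2)*r*(np.outer(np.cos(th),u)+np.outer(np.sin(th),v))
  cv2.polylines(im,[np.int32(proj(d,pts))],True,col,1)
E
python3 - <<'E'
from path import *
from station import manip
q,a,s=here();print(q,np.degrees(a),s['t'],s['tcp_pos'])
d=manip.snapshot('wrist')
im=d['pixels'].copy()
ballov(d,im,50,36.5,(0,255,0));ballov(d,im,43,40,(255,0,255))
cv2.imwrite('pics/w6o.png',im)
E
```

```text
[ 0.74494116 90.00040366] -0.017538296119016798 8.25 [0.56246575 0.28582873 0.03026202]
```

View pics/w6o.png

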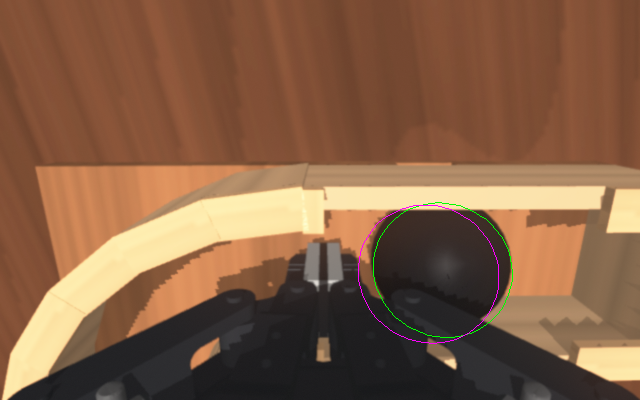

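{"fn": "servo_tool", "kwargs": {
  "increments": [
    {"hand":1,"travel":[0,-1,-10],"yaw":0},
    {"hand":1,"travel":[0,0,-20],"yaw":0},
    {"hand":1,"travel":[0,0,-30],"yaw":0},
    {"hand":0.5,"travel":[0,0,-30],"yaw":0},
    {"hand":0,"travel":[0,15,-25],"yaw":0},
    {"hand":0,"travel":[0,20,0],"yaw":0},
    {"hand":0,"travel":[0,15,0],"yaw":0},
    {"hand":0,"travel":[0,0,0],"yaw":0},
    {"hand":0,"travel":[0,0,0],"yaw":0},
    {"hand":0,"travel":[0,0,0],"yaw":0}
  ]
}}

```text
t: 9.3
tcp_pos: [0.6091, 0.2757, 0.1451]
tool_rot: [0.778, 0.628, -0.001, -0.0]
force: [0.3, 0.4, -0.5]
finger_gap: 0.998
```

```bash
python3 - <<'E'
from path import *
from station import manip
q,a,s=here();print(q,np.degrees(a),s['t'],s['tcp_pos'],s['finger_gap'])
for n in('wrist','side'):
  d=manip.snapshot(n)
  im=d['pixels'].copy()
  ballov(d,im,50,36.5,(0,255,0))
  cv2.imwrite(f'pics/{n}7.png',im if n=='wrist' else cv2.resize(im[60:230,190:370],None,fx=4,fy=3.5))
E
```

```text
[48.44428561 89.88764994] 0.008050529425381023 9.3 [0.60907348 0.27568182 0.14506097] 0.9976196591465818
```

View pics/wrist7.png

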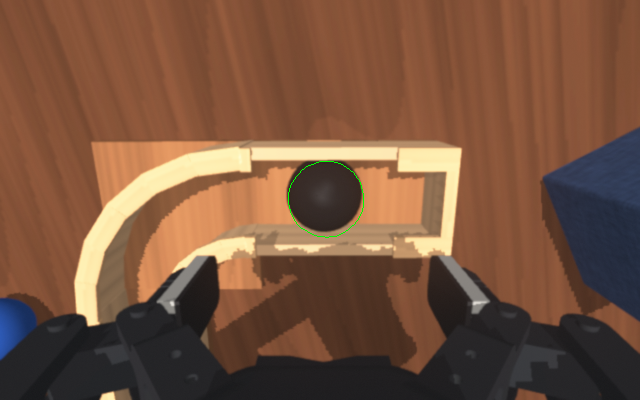

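View pics/side7.png

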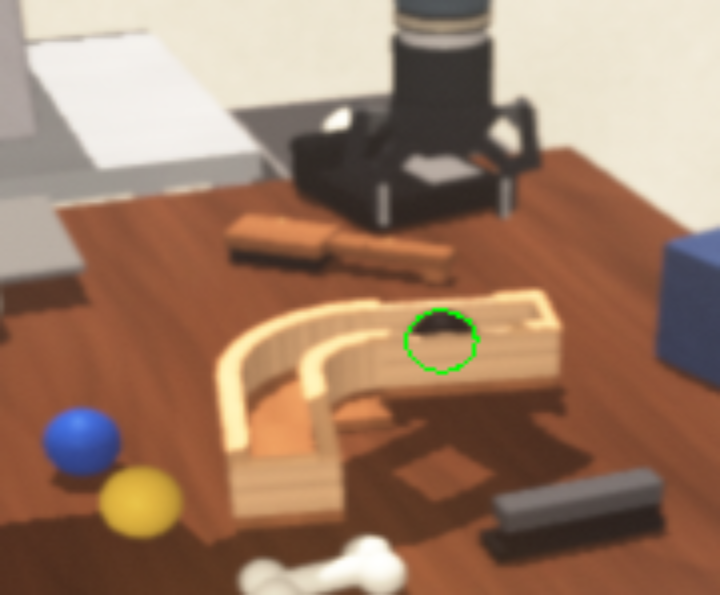

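{"fn": "servo_tool", "kwargs": {
  "newtons": 40,
  "increments": [
    {"hand":0,"travel":[0.5,1.5,15],"yaw":0},
    {"hand":0,"travel":[0,0,25],"yaw":0},
    {"hand":0,"travel":[0,0,25],"yaw":0},
    {"hand":0,"travel":[0,0,20],"yaw":0},
    {"hand":0,"travel":[0,0,15],"yaw":0},
    {"hand":0,"travel":[0,0,12],"yaw":0},
    {"hand":0,"travel":[0,0,10],"yaw":0},
    {"hand":0,"travel":[0,0,7],"yaw":0},
    {"hand":0,"travel":[0,0,4],"yaw":0},
    {"hand":0,"travel":[0,0,0],"yaw":0}
  ]
}}

```text
t: 10.4
tcp_pos: [0.6121, 0.2757, 0.0121]
tool_rot: [0.778, 0.628, -0.0, -0.0]
force: [0.1, 0.1, 0.3]
finger_gap: 1.0
```

```bash
python3 - <<'E'
from path import *
from station import manip
q,a,s=here();print(q,np.degrees(a),s['t'],s['tcp_pos'],s['finger_gap'],s['force'])
d=manip.snapshot('wrist');cv2.imwrite('pics/w8.png',d['pixels'])
E
```

```text
[51.39126388 90.57497039] -0.01451707005168108 10.4 [0.6120991  0.27573366 0.01214806] 0.9999613641288219 [0.09259007 0.10969725 0.27877306]
```

View pics/w8.png

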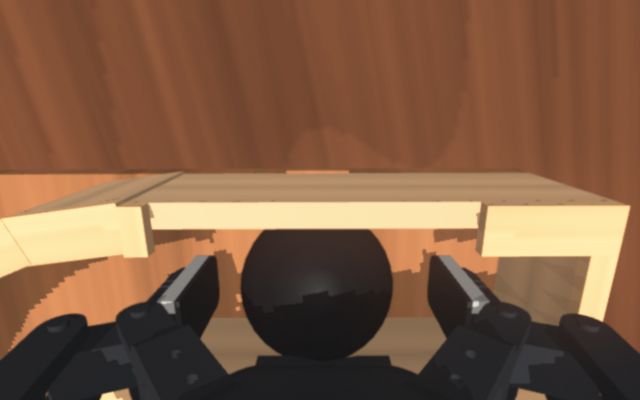

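Ball is centred (316,295) between the pads (217/428). Close.

{"fn": "servo_tool", "kwargs": {
  "newtons": 40,
  "increments": [
    {"hand":0.2,"travel":[0,-1,0],"yaw":0},
    {"hand":0.3,"travel":[0,0,0],"yaw":0},
    {"hand":0.4,"travel":[0,0,0],"yaw":0},
    {"hand":0.6,"travel":[0,0,0],"yaw":0},
    {"hand":1,"travel":[0,0,0],"yaw":0},
    {"hand":1,"travel":[0,0,0],"yaw":0},
    {"hand":1,"travel":[0,0,0],"yaw":0},
    {"hand":1,"travel":[0,0,0],"yaw":0}
  ]
}}

```text
t: 11.25
tcp_pos: [0.6105, 0.2761, 0.0127]
tool_rot: [0.778, 0.628, -0.0, -0.0]
force: [-3.3, 0.7, 6.0]
finger_gap: 0.638
```

```bash
python3 - <<'E'
from path import *
from station import manip
q,a,s=here();print(q,np.degrees(a),s['t'],s['tcp_pos'],s['finger_gap'],s['force'])
d=manip.snapshot('wrist');cv2.imwrite('pics/w9.png',d['pixels'])
E
```

```text
[49.75775967 90.62388922] -0.009484255279862732 11.25 [0.61051246 0.2761252  0.01274461] 0.6384635665162532 [-3.29101093  0.73007877  6.03705752]
```

View pics/w9.png

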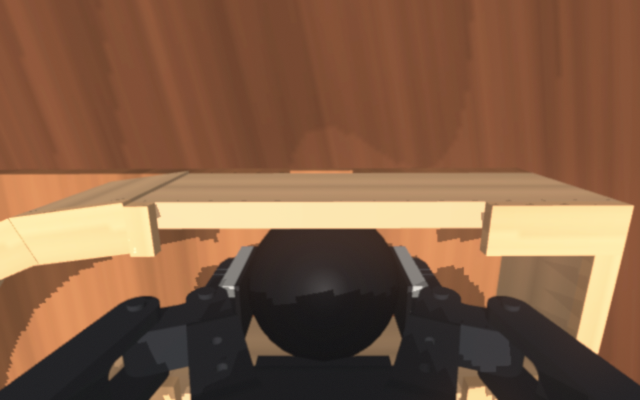

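{"fn": "servo_tool", "kwargs": {
  "increments": [
    {"hand":1,"travel":[0,0,-4],"yaw":0},
    {"hand":1,"travel":[0,0,-8],"yaw":0},
    {"hand":1,"travel":[0,0,-12],"yaw":0},
    {"hand":1,"travel":[0,0,-15],"yaw":0},
    {"hand":1,"travel":[0,0,-20],"yaw":0},
    {"hand":1,"travel":[0,0,-20],"yaw":0},
    {"hand":1,"travel":[0,0,-20],"yaw":0},
    {"hand":1,"travel":[0,0,-20],"yaw":0},
    {"hand":1,"travel":[0,0,-16],"yaw":0},
    {"hand":1,"travel":[0,0,-10],"yaw":0},
    {"hand":1,"travel":[0,0,0],"yaw":0}
  ]
}}

```text
t: 12.4
tcp_pos: [0.6125, 0.2762, 0.16]
tool_rot: [0.778, 0.628, 0.002, 0.001]
force: [0.3, -0.6, -1.1]
finger_gap: 0.635
```

```bash
python3 - <<'E'
from path import *
from station import manip
q,a,s=here();print(s['q'],s['t'],s['tcp_pos'],s['finger_gap'],s['force'])
d=manip.snapshot('wrist');cv2.imwrite('pics/w10.png',d['pixels'])
D={n:manip.snapshot(n) for n in('top','side')}
import pickle
D0=pickle.load(open('D.pkl','rb'))
# bowl: fit rim from initial images
for n in D:
    hsv=cv2.cvtColor(D0[n]['pixels'],cv2.COLOR_BGR2HSV)
    m=((hsv[...,1]<45)&(hsv[...,2]>90)).astype('uint8')
    nn,l,st,ce=cv2.connectedComponentsWithStats(m)
    c={'top':(410,188),'side':(362,258)}[n]
    i=min(range(1,nn),key=lambda i:np.hypot(*(ce[i]-c)))
    cn=max(cv2.findContours((l==i).astype('uint8'),0,1)[0],key=len)[:,0].astype(float)
    if n=='top':
        W=np.array([ray(D0[n],q,.05)[:2] for q in cv2.convexHull(np.float32(cn))[:,0]])
        r=least_squares(lambda v:np.hypot(W[:,0]-v[0],W[:,1]-v[1])-v[2],[.56,-.24,.085]);print('rim',r.x,np.abs(r.fun).max())
B=r.x
for n in D:
    im=D[n]['pixels'].copy();th=np.linspace(0,2*np.pi,60)
    cv2.polylines(im,[np.int32(proj(D[n],np.c_[B[0]+.085*np.cos(th),B[1]+.085*np.sin(th),0*th+.05]))],True,(0,255,0),1)
    cv2.imwrite(f'pics/{n}10.png',im)
E
```

```text
[ 2.57768087e-01  6.67271093e-01  1.37432675e+00 -5.83180529e-05
  1.09510032e+00  4.70079548e-01] 12.4 [0.61247604 0.27624564 0.16002351] 0.6347557148038828 [ 0.25023081 -0.61157714 -1.0855936 ]
rim [ 0.56182701 -0.23859775  0.08456155] 0.0007737781193954685
```

View pics/w10.png

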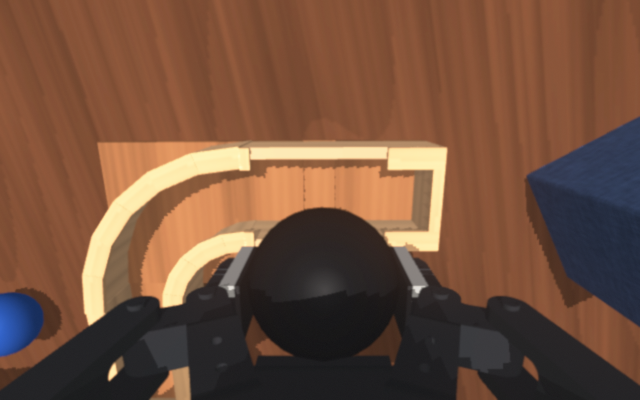

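View pics/side10.png

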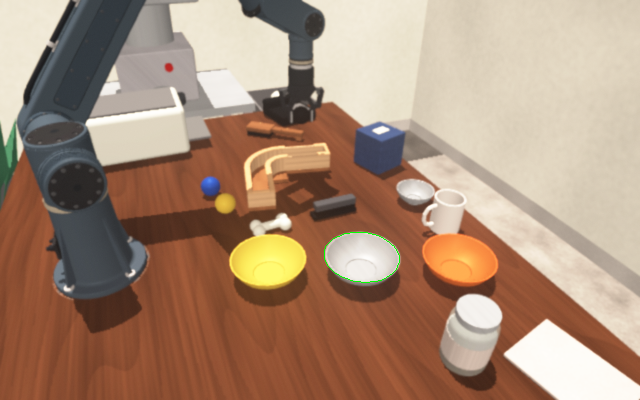

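View pics/top10.png

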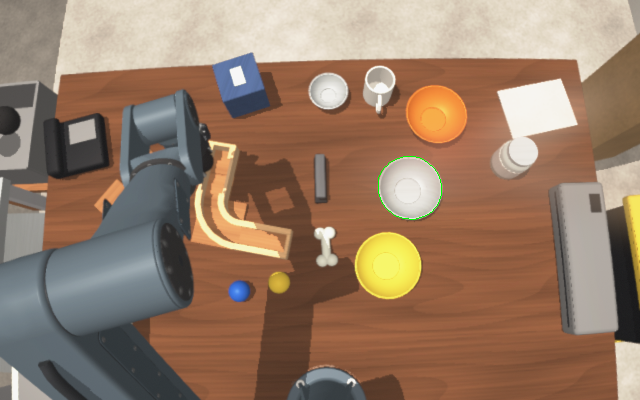

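{"fn": "servo_tool", "kwargs": {
  "increments": [
    {"hand":1,"travel":[-8,1,0],"yaw":0},
    {"hand":1,"travel":[-16,2,0],"yaw":0},
    {"hand":1,"travel":[-25,3,0],"yaw":0},
    {"hand":1,"travel":[-30,3,0],"yaw":0},
    {"hand":1,"travel":[-30,3,0],"yaw":0},
    {"hand":1,"travel":[-30,4,0],"yaw":0},
    {"hand":1,"travel":[-30,4,0],"yaw":0},
    {"hand":1,"travel":[-30,4,0],"yaw":0},
    {"hand":1,"travel":[-30,4,0],"yaw":0},
    {"hand":1,"travel":[-30,4,0],"yaw":0},
    {"hand":1,"travel":[-30,4,0],"yaw":0},
    {"hand":1,"travel":[-30,4,0],"yaw":0},
    {"hand":1,"travel":[-30,4,0],"yaw":0},
    {"hand":1,"travel":[-30,4,0],"yaw":0},
    {"hand":1,"travel":[-30,3,0],"yaw":0},
    {"hand":1,"travel":[-30,3,0],"yaw":0},
    {"hand":1,"travel":[-30,2,0],"yaw":0},
    {"hand":1,"travel":[-25,2,0],"yaw":0},
    {"hand":1,"travel":[-14,1,0],"yaw":0},
    {"hand":1,"travel":[-6,0,0],"yaw":0}
  ]
}}

```text
t: 14.55
tcp_pos: [0.5595, -0.2408, 0.157]
tool_rot: [0.779, 0.627, -0.0, -0.0]
force: [0.7, -0.3, -1.4]
finger_gap: 0.634
```

```bash
python3 - <<'E'
from path import *
from station import manip
s=manip.sense();print(s['t'],s['tcp_pos'],s['tool_rot'],s['finger_gap'],s['force'])
d=np.array([.5618,-.2386])-s['tcp_pos'][:2];x,y,z,w=s['tool_rot']
print(d@[x*x-y*y,2*x*y]*1000, d@[2*x*y,y*y-x*x]*1000)
d=manip.snapshot('wrist');cv2.imwrite('pics/w11.png',d['pixels'])
d=manip.snapshot('side');cv2.imwrite('pics/s11.png',d['pixels'])
E
```

```text
14.55 [ 0.55954898 -0.24075252  0.1569504 ] [ 7.78784817e-01  6.27291092e-01 -1.57426107e-04 -2.65141797e-04] 0.6343256655668265 [ 0.65486982 -0.30398108 -1.42013382]
2.582610802185307 1.740847109474052
```

View pics/w11.png

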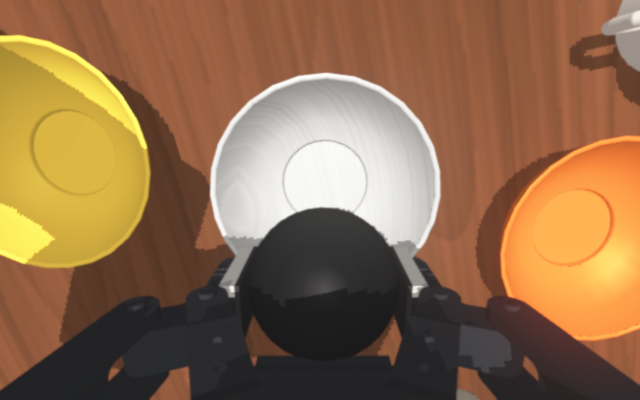

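View pics/s11.png

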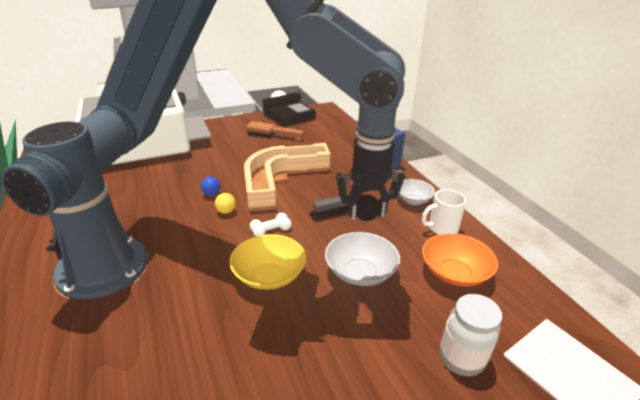

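{"fn": "servo_tool", "kwargs": {
  "increments": [
    {"hand":1,"travel":[2.5,1.7,10],"yaw":0},
    {"hand":1,"travel":[0,0,20],"yaw":0},
    {"hand":1,"travel":[0,0,25],"yaw":0},
    {"hand":1,"travel":[0,0,25],"yaw":0},
    {"hand":1,"travel":[0,0,20],"yaw":0},
    {"hand":1,"travel":[0,0,14],"yaw":0},
    {"hand":1,"travel":[0,0,10],"yaw":0},
    {"hand":1,"travel":[0,0,7],"yaw":0},
    {"hand":1,"travel":[0,0,4],"yaw":0},
    {"hand":1,"travel":[0,0,0],"yaw":0}
  ]
}}

```text
t: 15.65
tcp_pos: [0.5628, -0.2368, 0.0223]
tool_rot: [0.778, 0.628, 0.0, 0.0]
force: [0.1, -0.6, -1.8]
finger_gap: 0.636
```

```bash
python3 - <<'E'
from path import *
from station import manip
s=manip.sense();print(s['t'],s['tcp_pos'],s['finger_gap'],s['force'])
d=manip.snapshot('wrist');cv2.imwrite('pics/w12.png',d['pixels'])
d=manip.snapshot('side');cv2.imwrite('pics/s12.png',cv2.resize(d['pixels'][130:300,290:430],None,fx=4,fy=3.5))
E
```

```text
15.65 [ 0.56281268 -0.23681799  0.02227642] 0.6360771736980173 [ 0.12495806 -0.63711102 -1.79693371]
```

View pics/w12.png

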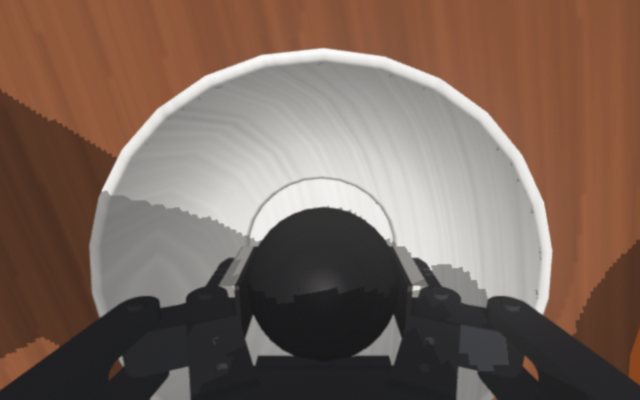

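View pics/s12.png

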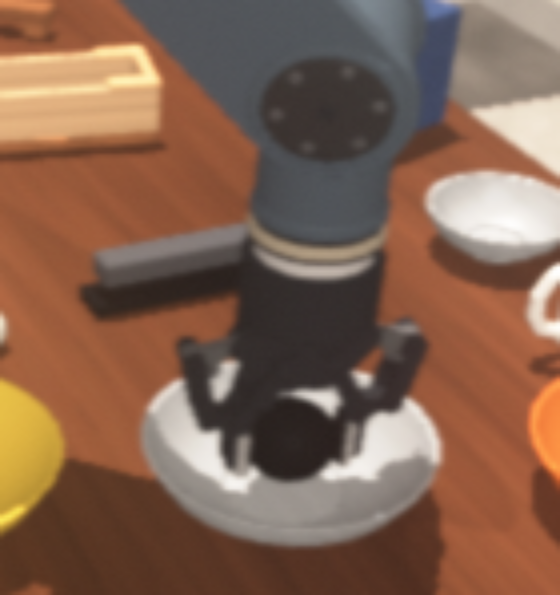

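{"fn": "servo_tool", "kwargs": {
  "increments": [
    {"hand":1,"travel":[0,0,3],"yaw":0},
    {"hand":1,"travel":[0,0,3],"yaw":0},
    {"hand":1,"travel":[0,0,2],"yaw":0},
    {"hand":1,"travel":[0,0,0],"yaw":0},
    {"hand":0.32,"travel":[0,0,0],"yaw":0},
    {"hand":0.28,"travel":[0,0,0],"yaw":0},
    {"hand":0.24,"travel":[0,0,0],"yaw":0},
    {"hand":0.2,"travel":[0,0,0],"yaw":0},
    {"hand":0.2,"travel":[0,0,0],"yaw":0},
    {"hand":0.2,"travel":[0,0,0],"yaw":0},
    {"hand":0.2,"travel":[0,0,0],"yaw":0}
  ]
}}

```text
t: 16.85
tcp_pos: [0.5627, -0.2369, 0.0143]
tool_rot: [0.778, 0.628, -0.0, 0.0]
force: [0.4, -0.1, -0.4]
finger_gap: 0.8
```

```bash
python3 - <<'E'
from path import *
from station import manip
s=manip.sense();print(s['t'],s['tcp_pos'],s['finger_gap'],s['force'])
d=manip.snapshot('wrist');cv2.imwrite('pics/w13.png',d['pixels'])
E
```

```text
16.85 [ 0.5626967  -0.23686519  0.0143403 ] 0.8004458962953944 [ 0.36991349 -0.09709398 -0.39975003]
```

View pics/w13.png

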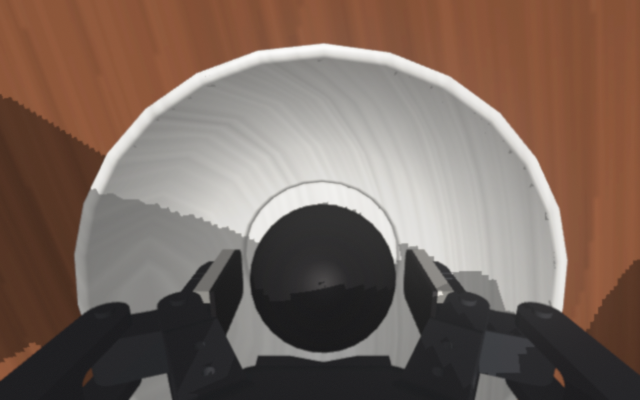

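Ball released in the bowl, pads clear on both sides. Retreat upward.

{"fn": "servo_tool", "kwargs": {
  "increments": [
    {"hand":0.2,"travel":[0,0,-5],"yaw":0},
    {"hand":0.2,"travel":[0,0,-10],"yaw":0},
    {"hand":0.2,"travel":[0,0,-20],"yaw":0},
    {"hand":0.2,"travel":[0,0,-25],"yaw":0},
    {"hand":0.2,"travel":[0,0,-30],"yaw":0},
    {"hand":0.2,"travel":[0,0,-30],"yaw":0},
    {"hand":0.2,"travel":[0,0,-20],"yaw":0},
    {"hand":0.2,"travel":[0,0,-10],"yaw":0},
    {"hand":0.2,"travel":[0,0,0],"yaw":0},
    {"hand":0.2,"travel":[0,0,0],"yaw":0},
    {"hand":0.2,"travel":[0,0,0],"yaw":0}
  ]
}}

```text
t: 18.0
tcp_pos: [0.5618, -0.2363, 0.1629]
tool_rot: [0.778, 0.628, -0.0, -0.001]
force: [-0.9, -0.3, -0.6]
finger_gap: 0.802
```

```bash
python3 - <<'E'
from path import *
from station import manip
s=manip.sense();print(s['t'],s['tcp_pos'],s['finger_gap'],s['force'])
for n in('wrist','side'):
    d=manip.snapshot(n);im=d['pixels'].copy();th=np.linspace(0,2*np.pi,60)
    cv2.polylines(im,[np.int32(proj(d,np.c_[.5618+.085*np.cos(th),-.2386+.085*np.sin(th),0*th+.05]))],True,(0,255,0),1)
    b=np.array([.5618,-.2386]);c,sn=np.cos(p[2]),np.sin(p[2]);dd=b-p[:2]
    ballov(d,im,(c*dd[0]+sn*dd[1])*1000,33,(255,0,255),(-sn*dd[0]+c*dd[1])*1000)
    cv2.imwrite(f'pics/{n}14.png',im if n=='wrist' else cv2.resize(im[130:300,290:430],None,fx=4,fy=3.5))
E
```

```text
18.0 [ 0.56182097 -0.23632115  0.16291794] 0.8018668489340444 [-0.87529296 -0.29850876 -0.5920734 ]
```

View pics/wrist14.png

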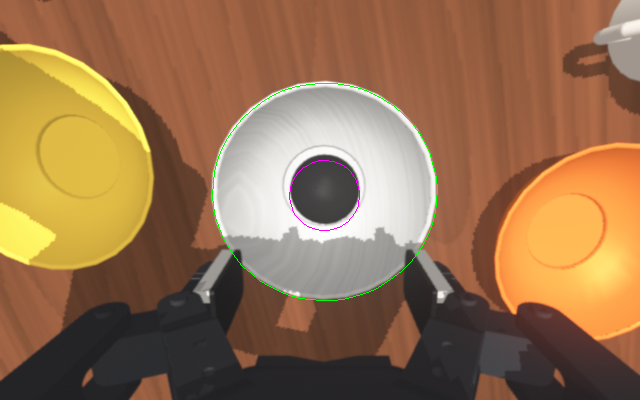

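View pics/side14.png

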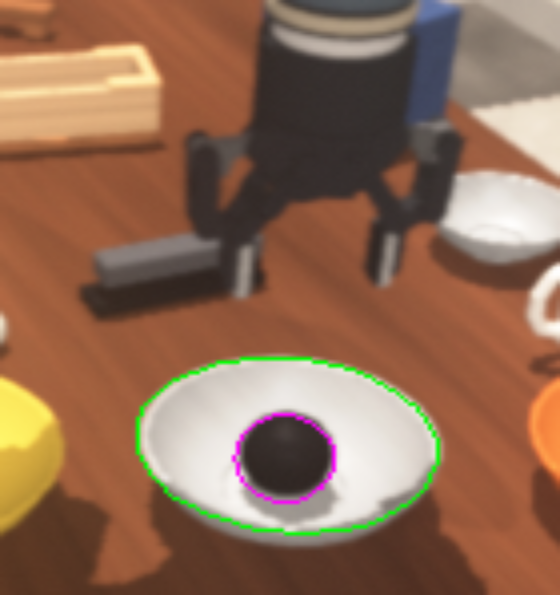

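The ball lies near the bowl's centre (wrist view about (325,189), a few pixels from the predicted spot). The bowl has not moved and the gripper is clear of everything.

```bash
python3 -c "
from station import manip
manip.sign_off()"
```

```text
the job is handed in; nothing more can be done
```

The ball is in the larger steel bowl and the job is handed in, after about 18 s of robot time. `sign_off` gives no verdict.

- **Track:** I pushed the ball with shut fingers along the closed leg, round the bend and into the dip. The wrist picture there matched a ball seated at the gap's middle.
- **Lift:** I gripped it along the track at 40 N and lifted it to about 0.18 m, estimated from the tool height. The wrist picture showed it held between the pads.
- **Bowl:** I released it a few millimetres above the bowl floor, then raised the fingers to 0.16 m. In the last pictures the ball lies within about 5 mm of the bowl's axis. The bowl stands upright and where I first found it, and nothing touches it.

Forces I read after each move stayed at about 7 N or less, and no check failed. The one disagreement was small: the top and side pictures placed the puzzle about 4 to 8 mm apart. I used a pose close to the top camera's fit, and later wrist pictures agreed with it.

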